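# Put up the programme stand on the meeting table and hold it

### The arm

A 6-joint arm with a two-finger parallel gripper is mounted at the origin on the work surface. World frame = base frame: x ahead of the robot, y to its left, z up, the work surface at z = 0. Lengths are in m, angles in rad, forces in N, time in s.
With the tool pointing down it reaches from about 0.375 to 0.975 m from the base axis. Payload 3.8 kg.
Tool frame: the origin (TCP) lies on the front face of the gripper's body, between the roots of the fingers; the fingertips stand 73 mm ahead of it and the grasp point (between the pads) lies 54 mm ahead of it; z points along the fingers, y is the direction in which the jaws open and shut (so a half turn about z gives the same grasp; the last joint's range is limited). The gripper opens to 85 mm and grips with 20 to 120 N. Pads are 22 mm wide; open, the fingers measure 114 mm over their backs; the gripper's body (76 mm by 85 mm) begins 54 mm behind the grasp point. The pads swing forward as they close: fully open they stand 13 mm farther back than shut.
Start: joints at [1.18, 0.264, 1.604, -0, 1.274, -0.037], TCP at [0.234, 0.633, 0.304] pointing down, gripper open.
Joint ranges: [-2.63, 2.63], [-0.94, 2.18], [0.31, 2.57], [-1.31, 4.45], [0, 2.66], [-2.55, 2.55]. Speed limits (rad/s): [2.57, 2.57, 3.14, 3.14, 3.14, 3.14].

### API

Orientations are given as a unit quaternion [x, y, z, w].
In Python, from cell import ctrl gives the robot as it stands.
- The arm moves only by the tool apply_moves, never from a script. Its argument "commands" is a list of rows, each a list of 3 entries, a list of its own where there are three numbers: the shift along the tool's x, y, z in cm, then the turn, a rotation vector about the tool's x, y, z in degrees, then the opening, from 0 (shut) to 1 (fully open). A call has 1 to 12 rows; each row is the pose to reach, as a shift and turn from the pose commanded when the call began, along the tool's axes at that moment; what a row does not reach only later rows make up. A row lasts 1/12 s, in which the tool goes at most 41.7 mm and 7.16 degrees, less where a joint would pass 70% of its speed; a pose out of reach is approached as far as the arm can. A call with a gripper value outside its range is refused whole. The fingers move at their own pace and stop on an object; "newtons" is the grip in N (left out, the last holds). Time passes only in rows, so rows that repeat a pose let the fingers close. It gives the time, the measured TCP pose, the force and the opening at its end, in the units of the state.
- ctrl.state(): the state, without advancing time (a new reading comes with each control period).
- ctrl.get_image(name): name is "side" or "top"; returns a dict with "pixels" (400x640x3 uint8, red, green, blue), "range_z" (400x640 float32, m along the optical axis (not along the pixel's ray), 0 where there is no reading), "mtx" (3x3 intrinsics, pixels), "dist_coeffs" ([k1, k2, p1, p2, k3] as OpenCV has them; the pictures are not rectified), "R" (3x3) and "t" (3): a world point X has camera coordinates R X + t. Camera axes: x right, y down, z forward; pixel columns grow to the right and rows downward; lengths in m; the calibration is good to about 2 mm. A picture is of the moment at which its call begins.
- ctrl.finish_job(): hands the job in, once; it reports no verdict.
The state is a dict: "t": time; "joint_positions": joint angles; "joint_velocities": joint speeds; "joint_torque": joint torques, N m; "position": TCP position; "eef_rot": TCP orientation; "contact_force": force on the tool from outside, world axes, zero at the start; "ft_torque": the same for the moment, N m; "width": finger opening in m.
Only numpy, scipy, OpenCV 4.12 (cv2) and the standard library are available. Lean on these libraries where they do the work, as an engineer would, in place of code of your own. Each camera call takes 0.05 s, during which the arm holds its last target.

### The job

Put up the programme stand: first slip each ballast ring down over the post of its own colour so that it lies flat on the stand's base, and let go of it. Then, with the frame still leaning on its stop, flip the orange leg over centre so that it drops fully down, and after that raise the frame upright by the black handle and finish while still holding the handle, so that the frame stays upright for a colleague to slip the programme in (it tips back if you let go). Do not shove or knock over the drinks, the snack box or the clicker.

Things in the scene. Friction and masses are not known exactly. Their poses are not given: they have to be found in the camera images.
- stand: Grey steel base plate of the programme stand, 190 x 190 x 14 mm, fixed to the table. Origin: centre of its underside. Its x axis points from the posts (robot's side) towards the frame, its y axis to the left, z up. It is turned a little, differently each time. The frame's hinge line runs along the stand's y at x = +15 mm, z = 30 mm.
- yellow_post (a point): Foot of the upright yellow post, on the axis at the plate's top face (14 mm above the table). Post 20 mm in diameter, 40 mm high; at x = -50, y = +55 mm in the stand's frame.
- blue_post (a point): Foot of the upright blue post, on the axis at the plate's top face (14 mm above the table). Post 14 mm in diameter, 40 mm high; at x = -50, y = -55 mm in the stand's frame.
- yellow_ring: Yellow ballast ring, loose, lying flat on the table: outside 56 mm, hole 30 mm, 28 mm high, about 0.32 kg. Origin: centre of its underside.
- yellow_ring_mid (a point): Centre of the yellow ring, 14 mm above its underside; its z axis is the ring's axis.
- blue_ring: Blue ballast ring, loose, lying flat on the table: outside 46 mm, hole 22 mm, 28 mm high, about 0.24 kg. Origin: centre of its underside.
- blue_ring_mid (a point): Centre of the blue ring, 14 mm above its underside; its z axis is the ring's axis.
- frame: Open wooden frame, 200 x 200 mm, 14 mm thick, hinged along the stand's y axis. Origin: middle of the hinge line; x out of its face, z up the frame. At first it leans 0.40 rad away from the robot (to the stand's +x); its end stop is 0.02 rad past upright, where the lowered leg's foot just reaches the table. Weight and a spring always tip it back; raising and holding take 1.5 to 3 N at the handle.
- handle (a point): Black round carrying handle on top of the frame: bar 16 mm in diameter along the stand's y axis, 86 mm free between two steel stubs, centre 35 mm above the frame's top edge and 235 mm from the hinge line; can be pinched from above and turns between the fingers as the frame rises. Origin: middle of the bar. Its z axis lies in the frame's plane, straight up when the frame is upright.
- leg (a joint): Orange kickstand leg on a hub at the frame's left side (stand's +y), swinging parallel to the stand's x-z plane, rad: 0 = parked, leaning 0.6 rad from vertical away from the robot while the frame leans; grows as it swings over the top towards the robot; 2.75 = fully down. Weighted: it falls back to 0 below 0.6 (pointing straight up) and on to 2.75 past that; under 1 N at the toe moves it.
- leg_toe (a point): Middle of the leg's toe, a 12 mm round pin at the leg's free end that sticks 34 mm out sideways (to the stand's +y) from the leg; 123 mm from the hub's axis.
- leg_hub (a point): Centre of the leg's hub, its turning axis (parallel to the stand's y); 129 mm from the frame's middle to the stand's +y and 80 mm up the frame from the hinge line. Hub 32 mm in diameter; the leg itself is a 12 mm round rod with a 20 mm steel collar half-way.
- goblet_left: Lidded pink goblet with a yellow lid, 86 mm across at the lid, 164 mm tall; leave it alone. Origin: centre of its underside.
- goblet_right: Lidded pink goblet with a yellow lid, 86 mm across at the lid, 164 mm tall; leave it alone. Origin: centre of its underside.
- bottle_left: Clear water bottle with a blue cap, 62 mm across, 195 mm tall; leave it alone. Origin: centre of its underside.
- bottle_right: Clear water bottle with a blue cap, 62 mm across, 195 mm tall; leave it alone. Origin: centre of its underside.
- snack_box: White paper snack box, 110 x 170 x 65 mm; leave it alone. Origin: centre of its underside.
- clicker: White presentation clicker lying flat, 35 x 110 x 16 mm; leave it alone. Origin: centre of its underside.

How it is judged:
On the way, in this order (a step that is already met when the one before it is completed fails the run):
1. each ring lies flat on the base over the post of its own colour, let go (horizontal distance between yellow_ring_mid and yellow_post below 0.009 m and z of yellow_ring_mid in the frame of yellow_post below 0.019 m and angle between each of yellow_ring_mid, blue_ring_mid's own z axis and vertical below 0.12 rad and contact force between the fingers and yellow_ring below 0.2 N and horizontal distance between blue_ring_mid and blue_post below 0.009 m and z of blue_ring_mid in the frame of blue_post below 0.019 m and contact force between the fingers and blue_ring below 0.2 N), for 0.2 s.
2. the leg is flipped fully down while the frame still leans (value of joint leg above 2.6 rad and angle between handle's own z axis and vertical above 0.25 rad), for 0.2 s.
3. the frame is upright, held by the handle (angle between handle's own z axis and vertical below 0.08 rad and contact force between the fingers and frame above 0.5 N and distance between the grasp point and handle below 0.07 m), for 0.2 s.
At the end, for the whole second after the job is handed in: Through the last second: fingers on the handle (over 0.5 N, within 70 mm of its middle), frame still and upright within 0.08 rad, leg fully down (above 2.6 rad), rings untouched, flat on the base over the own-colour posts (axes within 9 mm, underside within 5 mm of the plate) (all of step 1 and all of step 3 and value of joint leg above 2.6 rad and linear speed of frame below 0.02 m/s); the arm keeps its last pose, push and grip.
It fails at once if a drink, the snack box or the clicker is shoved more than 40 mm or knocked over (distance of any of goblet_left, goblet_right, bottle_left, bottle_right, snack_box, clicker from where it was at the start of the episode above 0.04 m or angle between any of goblet_left, goblet_right, bottle_left, bottle_right, snack_box, clicker's own z axis and vertical above 0.5 rad).
It also fails if it takes over 72 s, if anything falls off the work surface, if the arm or the gripper's body presses on something with over 40 N, if the wrist force passes 120 N, or if a joint passes its speed limit or range.

## Working session

There is one attempt and no reset: what is moved stays moved. The work goes in short steps, Python scripts to look and compute and a tool call to move; the robot and the scene stay as the last step left them, time stands still between calls to the robot, and variables do not carry over. Pictures are saved under pics/ and viewed, and the job is handed in when it is done.

Besides the shell and the picture viewer there is one more tool, called as name([rows], argument=value, ...), one row to a line, values as JSON. apply_moves: Moves the arm, as the interface text tells. Its arguments: {"type":"object","properties":{"commands":{"type":"array","items":{"type":"array"}},"newtons":{"type":"number"}},"required":["commands"]}

```bash
ls; mkdir -p pics; python3 - <<'E'
from cell import ctrl
import cv2
print(ctrl.state())
for n in ("side","top"):
    d=ctrl.get_image(n)
    cv2.imwrite(f"pics/{n}0.png",d["pixels"][:,:,::-1])
    print(n,d["mtx"],d["dist_coeffs"],d["R"],d["t"])
E
```

```text
pics
{'t': 0.0, 'joint_positions': array([ 1.18006765e+00,  2.64748067e-01,  1.60537416e+00, -1.18853009e-05,
        1.27370268e+00, -3.68904490e-02]), 'joint_velocities': array([ 1.67504495e-03,  9.59335422e-04, -2.07852658e-03, -9.90241793e-05,
       -1.86310963e-03,  3.26528098e-04]), 'joint_torque': array([-5.30516681e-04, -5.15130186e+01, -3.67300344e+01, -1.57410163e-04,
        1.31087413e-02, -1.79335944e-05]), 'position': array([0.23366943, 0.63265666, 0.30256519]), 'eef_rot': array([ 1.75995791e-01,  9.84390286e-01, -1.09191845e-03, -2.31273707e-04]), 'contact_force': array([-0.43096046,  0.32083593, -0.03139467]), 'ft_torque': array([ 0.01719043, -0.02869828,  0.03290128]), 'width': 0.08557960978388235}
side [[441.04150755   0.         317.04087771]
 [  0.         441.04150755 204.87932439]
 [  0.           0.           1.        ]] [-0.07693512  0.          0.          0.          0.        ] [[ 0.83114688 -0.55581199 -0.01636736]
 [-0.37333117 -0.5359719  -0.75720404]
 [ 0.41209064  0.63545822 -0.65297331]] [-0.45624964  0.32084104  1.33455401]
top [[472.45553692   0.         319.9411559 ]
 [  0.         472.45553692 192.92858796]
 [  0.           0.           1.        ]] [0.00382968 0.         0.         0.         0.        ] [[ 6.13307209e-02 -9.98117419e-01  4.01827731e-04]
 [-9.73505175e-01 -5.99072290e-02 -2.20678041e-01]
 [ 2.20286669e-01  1.31431620e-02 -9.75346626e-01]] [-0.00795     0.56023266  1.56484028]
```

View pics/side0.png

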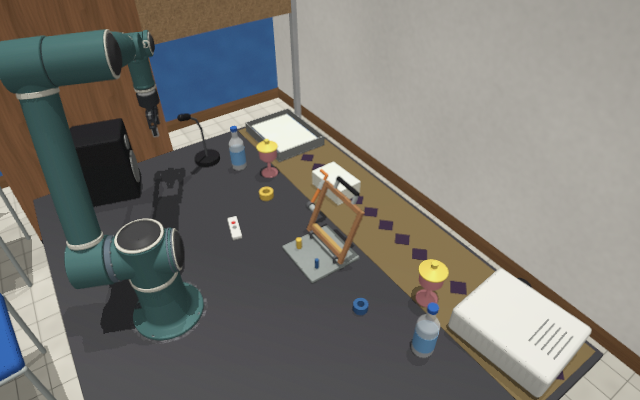

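View pics/top0.png

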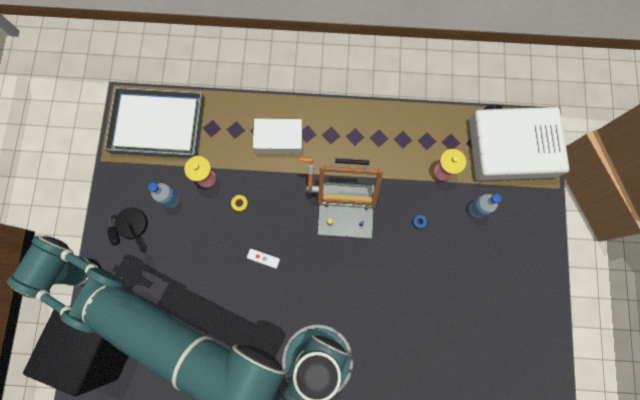

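The side view shows the yellow ring at about (266,193), the blue ring at (361,306) and the posts at (299,243) and (317,264). In the top view the rings are at (239,203) and (420,222), the posts at (330,222) and (362,224), the handle at (352,161) and the leg toe near (305,160).

```bash
cat > h.py <<'E'
from cell import ctrl
import cv2, numpy as np
from scipy.spatial.transform import Rotation as Ro
def img(n): 
    d=ctrl.get_image(n); d["hsv"]=cv2.cvtColor(d["pixels"],cv2.COLOR_RGB2HSV); return d
def ray(d,uv):
    p=cv2.undistortPoints(np.array([[uv]],float),d["mtx"],d["dist_coeffs"])[0,0]
    return -d["R"].T@d["t"], d["R"].T@np.array([p[0],p[1],1])
def onz(d,uv,z):
    c,r=ray(d,uv); return c+r*(z-c[2])/r[2]
def proj(d,X):
    return cv2.projectPoints(np.array([X],float),cv2.Rodrigues(d["R"])[0],d["t"],d["mtx"],d["dist_coeffs"])[0][0,0]
def two(d1,u1,d2,u2):
    c1,r1=ray(d1,u1);c2,r2=ray(d2,u2)
    A=np.c_[r1,-r2];s=np.linalg.lstsq(A,c2-c1,rcond=None)[0]
    a=c1+s[0]*r1;b=c2+s[1]*r2
    return (a+b)/2,np.linalg.norm(a-b)
def crop(d,x0,y0,x1,y1,k,name):
    cv2.imwrite(name,cv2.resize(d["pixels"][y0:y1,x0:x1,::-1],None,fx=k,fy=k,interpolation=cv2.INTER_CUBIC))
def blobs(d,lo,hi,amin=8,box=None):
    m=cv2.inRange(d["hsv"],np.array(lo),np.array(hi))
    if box: 
        q=np.zeros_like(m);x0,y0,x1,y1=box;q[y0:y1,x0:x1]=m[y0:y1,x0:x1];m=q
    n,l,s,c=cv2.connectedComponentsWithStats(m)
    return [(tuple(s[i]),c[i].round(2)) for i in range(1,n) if s[i][4]>=amin],m
E
python3 - <<'E'
from h import *
T=img("top");S=img("side")
crop(T,290,140,400,250,5,"pics/tc.png");crop(S,270,160,380,290,5,"pics/sc.png")
for n,d in(("T",T),("S",S)):
    for c,lo,hi in(("y",(20,120,100),(34,255,255)),("b",(100,150,60),(118,255,255)),("o",(5,200,150),(15,255,255)),("k",(0,0,0),(179,255,25))):
        if c=="k":continue
        print(n,c,blobs(d,lo,hi)[0])
E
```

```text
T y [((np.int32(440), np.int32(149), np.int32(27), np.int32(25), np.int32(545)), array([452.98, 160.86])), ((np.int32(184), np.int32(156), np.int32(27), np.int32(26), np.int32(546)), array([197.03, 168.04])), ((np.int32(231), np.int32(195), np.int32(17), np.int32(17), np.int32(196)), array([239.1 , 202.86])), ((np.int32(324), np.int32(195), np.int32(47), np.int32(6), np.int32(137)), array([347.21, 197.45])), ((np.int32(327), np.int32(219), np.int32(5), np.int32(6), np.int32(23)), array([329.26, 221.17]))]
T b [((np.int32(148), np.int32(183), np.int32(10), np.int32(9), np.int32(63)), array([152.52, 186.81])), ((np.int32(492), np.int32(194), np.int32(9), np.int32(9), np.int32(65)), array([496.02, 197.97])), ((np.int32(413), np.int32(216), np.int32(13), np.int32(12), np.int32(86)), array([418.79, 221.76]))]
T o []
S y [((np.int32(256), np.int32(139), np.int32(21), np.int32(14), np.int32(214)), array([266.03, 146.11])), ((np.int32(259), np.int32(186), np.int32(15), np.int32(15), np.int32(173)), array([265.79, 193.22])), ((np.int32(314), np.int32(224), np.int32(27), np.int32(27), np.int32
[... 152 characters left out ...]
.int32(259), np.int32(31), np.int32(24), np.int32(544)), array([433.15, 270.07]))]
S b [((np.int32(150), np.int32(18), np.int32(127), np.int32(103), np.int32(8743)), array([214.36,  67.36])), ((np.int32(230), np.int32(126), np.int32(7), np.int32(6), np.int32(30)), array([233.03, 128.33])), ((np.int32(315), np.int32(260), np.int32(3), np.int32(8), np.int32(18)), array([316.33, 263.28])), ((np.int32(0), np.int32(294), np.int32(24), np.int32(87), np.int32(1157)), array([  7.9 , 345.12])), ((np.int32(354), np.int32(298), np.int32(14), np.int32(16), np.int32(146)), array([360.13, 306.26])), ((np.int32(428), np.int32(303), np.int32(11), np.int32(12), np.int32(97)), array([432.49, 308.25]))]
S o []
```

View pics/tc.png

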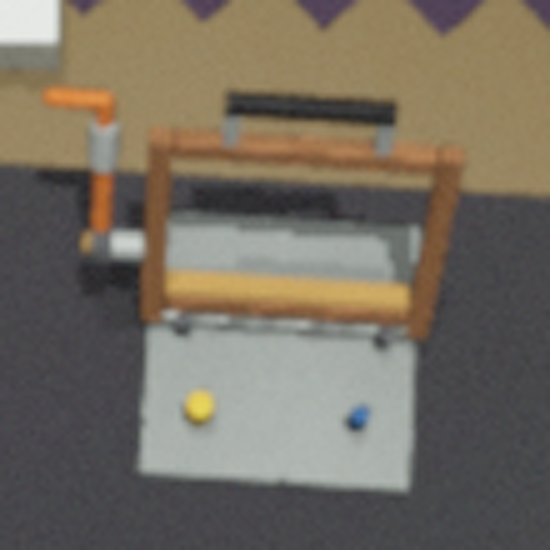

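View pics/sc.png

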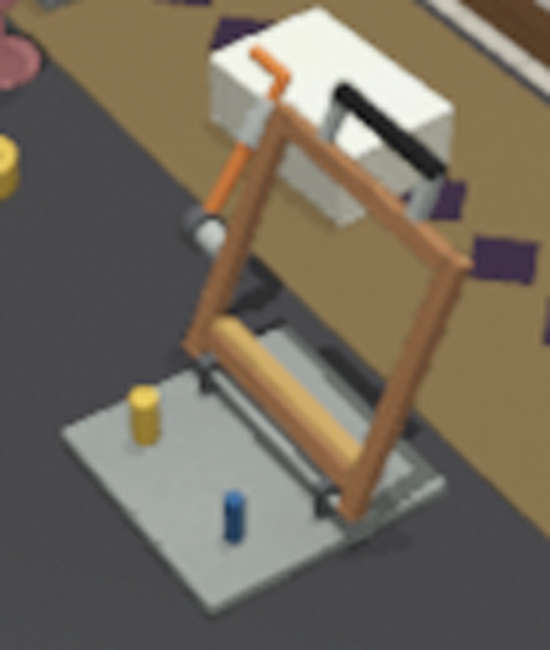

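```bash
cat >> h.py <<'E'
def cloud(d):
    v,u=np.mgrid[0:400,0:640]; 
    p=cv2.undistortPoints(np.c_[u.ravel(),v.ravel()].astype(float)[:,None],d["mtx"],d["dist_coeffs"])[:,0]
    z=d["range_z"].ravel()[:,None]; P=(np.c_[p,np.ones(len(p))]*z-d["t"])@d["R"]
    P[z[:,0]==0]=np.nan
    return P.reshape(400,640,3)
E
python3 - <<'E'
from h import *
T=img("top");S=img("side")
Y=((18,110,70),(36,255,255));B=((98,110,40),(120,255,255))
for nm,d,c,box in(("yr",T,Y,(225,190,252,216)),("yr",S,Y,(255,182,278,205)),("br",T,B,(408,210,432,235)),("br",S,B,(350,293,372,319)),
  ("yp",T,Y,(322,214,338,230)),("yp",S,Y,(292,232,306,253)),("bp",T,B,(355,216,370,232)),("bp",S,B,(310,255,322,272))):
    bl,m=blobs(d,*c,box=box,amin=5)
    P=cloud(d)[m>0]; z=P[:,2]; top=0.054 if nm[1]=="p" else .028
    cnt=max(cv2.findContours(m,cv2.RETR_EXTERNAL,cv2.CHAIN_APPROX_NONE)[0],key=cv2.contourArea)
    x,y,w,h=cv2.boundingRect(cnt)
    s=P[abs(z-top)<.005]
    print(nm,bl,"z",np.nanpercentile(z,[5,50,95]).round(3),"topmid",(s[:,:2].max(0)/2+s[:,:2].min(0)/2).round(4) if len(s) else 0,"mean",s.mean(0).round(4) if len(s) else 0,len(s),"onz",onz(d,bl[0][1],top/2+(.014/2 if nm[1]=='p' else 0)).round(4))
# plate, handle
for d,n in((T,"T"),(S,"S")):
    P=cloud(d); gr=(d["hsv"][:,:,1]<60)&(abs(P[:,:,2]-.014)<.006)&(P[:,:,0]>.35)&(P[:,:,0]<.75)&(abs(P[:,:,1])<.25)&(d["hsv"][:,:,2]>110)
    m=gr.astype(np.uint8)*255
    n_,l,s,c=cv2.connectedComponentsWithStats(m); k=1+s[1:,4].argmax()
    q=P[l==k]; r=cv2.minAreaRect((q[:,:2]*1000).astype(np.float32)); print(n,s[k],r,cv2.boxPoints(r))
E
```

```text
yr [((np.int32(231), np.int32(195), np.int32(17), np.int32(17), np.int32(208)), array([239.12, 202.89]))] z [-0.001  0.026  0.034] topmid [0.5162 0.3102] mean [0.5173 0.3105 0.0281] 117 onz [0.5171 0.3099 0.014 ]
yr [((np.int32(259), np.int32(186), np.int32(15), np.int32(15), np.int32(184)), array([266.07, 193.22]))] z [0.    0.022 0.031] topmid [0.5133 0.3058] mean [0.5121 0.304  0.0278] 88 onz [0.5133 0.3068 0.014 ]
br [((np.int32(412), np.int32(215), np.int32(15), np.int32(14), np.int32(141)), array([419.27, 221.43]))] z [-0.     0.026  0.034] topmid [ 0.4891 -0.323 ] mean [ 0.4899 -0.3235  0.0279] 82 onz [ 0.4899 -0.3264  0.014 ]
br [((np.int32(353), np.int32(298), np.int32(15), np.int32(17), np.int32(220)), array([360.11, 305.95]))] z [0.004 0.024 0.03 ] topmid [ 0.4855 -0.3271] mean [ 0.4846 -0.3282  0.0272] 125 onz [ 0.4865 -0.3265  0.014 ]
yp [((np.int32(327), np.int32(219), np.int32(5), np.int32(6), np.int32(23)), array([329.26, 221.17]))] z [0.031 0.053 0.06 ] topmid [ 0.4656 -0.0121] mean [ 0.4657 -0.0116  0.0539] 14 onz [ 0.4681 -0.0115  0.034 ]
yp [((np.int32(296), np.in
[... 386 characters left out ...]
.1224  0.034 ]
bp [((np.int32(315), np.int32(259), np.int32(3), np.int32(9), np.int32(26)), array([316.04, 262.92]))] z [0.021 0.041 0.055] topmid [ 0.4621 -0.125 ] mean [ 0.462  -0.1256  0.053 ] 7 onz [ 0.4636 -0.1228  0.034 ]
T [ 318  204   55   34 1373] ((478.30645751953125, -66.692138671875), (189.70497131347656, 109.85845184326172), 89.80870056152344) [[ 423.06085 -161.36069]
 [ 532.91864 -161.72748]
 [ 533.55206   27.97641]
 [ 423.69427   28.3432 ]]
S [ 283  234   56   48 1245] ((477.9315490722656, -70.72650909423828), (193.74493408203125, 116.87860107421875), 88.94137573242188) [[ 417.71246  -166.50275 ]
 [ 534.57117  -168.66212 ]
 [ 538.15063    25.049728]
 [ 421.29193    27.209106]]
```

```bash
cat >> h.py <<'E'
def go(target,yaw=None,rot=None):
    """shift (cm) & turn (deg) in tool axes from the current pose to world target; yaw=angle of tool y, tool down"""
    s=ctrl.state(); R0=Ro.from_quat(s["eef_rot"]); p=np.array(s["position"])
    sh=R0.inv().apply(np.array(target)-p)*100
    out=[sh.round(2)]
    if yaw is not None:
        a=np.deg2rad(yaw); y=np.array([np.cos(a),np.sin(a),0]); z=np.array([0,0,-1.]); x=np.cross(y,z)
        Rt=Ro.from_matrix(np.c_[x,y,z]); out.append((R0.inv()*Rt).as_rotvec(degrees=True).round(2))
    return out
E
python3 - <<'E'
from h import *
T=img("top");S=img("side")
print("gobL",onz(T,(197,168),.164),onz(S,(266,146),.16),"gobR",onz(T,(453,161),.164),"botL",onz(T,(152.5,187),.195),"botR",onz(T,(496,198),.195))
# handle: ends in crops
print("h",[two(T,a,S,b) for a,b in(((290+229/5,140+102/5),(270+343/5,160+90/5)),((290+394/5,140+113/5),(270+438/5,160+172/5)))])
print("toe tip/elbow",[two(T,a,S,b) for a,b in(((290+45/5,140+96/5),(270+256/5,160+52/5)),((290+108/5,140+99/5),(270+283/5,160+76/5)))])
print(go([.515,.308,.30],90))
E
```

```text
gobL [0.59534826 0.43050558 0.164     ] [0.57881392 0.39946704 0.16      ] gobR [ 0.67048948 -0.40314729  0.164     ] botL [0.51641341 0.55467384 0.195     ] botR [ 0.54746542 -0.52960202  0.195     ]
h [(array([ 0.62498881, -0.01868331,  0.24329857]), np.float64(0.000206386240150884)), (array([ 0.62347862, -0.12082619,  0.24458203]), np.float64(0.000867220298659419))]
toe tip/elbow [(array([0.63556095, 0.09820395, 0.19868306]), np.float64(0.0005620573399748419)), (array([0.63266508, 0.05825273, 0.20441824]), np.float64(0.002883107362409539))]
[array([-37.64, -20.76,   0.38]), array([-2.000e-02, -0.000e+00, -2.027e+01])]
```

apply_moves([
  [[-37.6,-20.8,0.4],[0,0,-20.3],1],
  [[-37.6,-20.8,0.4],[0,0,-20.3],1],
  [[-37.6,-20.8,0.4],[0,0,-20.3],1],
  [[-37.6,-20.8,0.4],[0,0,-20.3],1],
  [[-37.6,-20.8,0.4],[0,0,-20.3],1],
  [[-37.6,-20.8,0.4],[0,0,-20.3],1],
  [[-37.6,-20.8,0.4],[0,0,-20.3],1],
  [[-37.6,-20.8,0.4],[0,0,-20.3],1],
  [[-37.6,-20.8,0.4],[0,0,-20.3],1],
  [[-37.6,-20.8,0.4],[0,0,-20.3],1],
  [[-37.6,-20.8,0.4],[0,0,-20.3],1],
  [[-37.6,-20.8,0.4],[0,0,-20.3],1],
], newtons=50)

```text
t: 1.4
position: [0.5167, 0.3049, 0.3]
eef_rot: [0.002, 1.0, -0.0, 0.0]
contact_force: [0.2, 0.3, 0.7]
width: 0.0853
```

```bash
python3 - <<'E'
from h import *
print(ctrl.state()["position"],go([.515,.308,.081],90))
S=img("side");T=img("top")
crop(S,200,90,330,220,5,"pics/a.png")
E
```

```text
[0.5167156  0.30494946 0.29997312] [array([ 0.19,  0.32, 21.9 ]), array([-0.04,  0.05, -0.24])]
```

View pics/a.png

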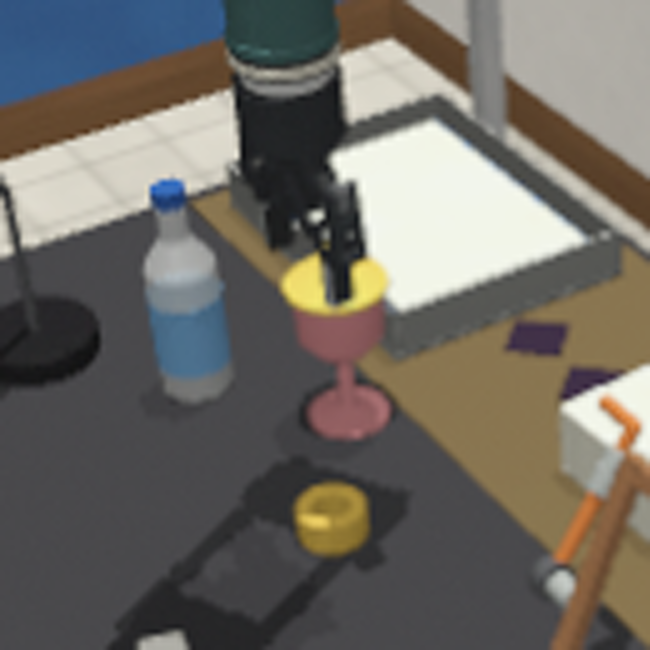

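The gripper hangs above the yellow ring (crop pixel (332,515)), clear of the goblet and bottle. I'll descend.

apply_moves([
  [[0,0,3],[0,0,0],1],
  [[0,0,7],[0,0,0],1],
  [[0,0,11],[0,0,0],1],
  [[0,0,14.5],[0,0,0],1],
  [[0,0,17.5],[0,0,0],1],
  [[0,0,17.5],[0,0,0],1],
  [[0,0,17.5],[0,0,0],1],
])

```text
t: 2.08
position: [0.512, 0.3085, 0.1231]
eef_rot: [-0.001, 1.0, -0.001, -0.002]
contact_force: [0.6, -0.3, 1.1]
width: 0.0854
```

```bash
python3 - <<'E'
from h import *
print(ctrl.state()["position"],ctrl.state()["joint_velocities"].round(3),go([.515,.308,.081],90))
E
```

```text
[0.5120474  0.30851402 0.12308762] [-0.009 -0.048 -0.067 -0.003 -0.003 -0.002] [array([-0.31, -0.04,  4.21]), array([-0.12, -0.27,  0.15])]
```

apply_moves([
  [[0,0,2],[0,0,0],1],
  [[0,0,4.2],[0,0,0],1],
  [[0,0,4.2],[0,0,0],1],
  [[0,0,4.2],[0,0,0],1],
  [[0,0,4.2],[0,0,0],1],
])

```text
t: 2.5
position: [0.5159, 0.3091, 0.0856]
eef_rot: [-0.001, 1.0, 0.001, 0.002]
contact_force: [-0.3, 0.4, -0.2]
width: 0.0855
```

```bash
python3 - <<'E'
from h import *
s=ctrl.state();print(s["position"],s["contact_force"])
S=img("side");T=img("top")
a=S["pixels"][160:220,230:300,::-1];b=T["pixels"][170:230,205:275,::-1]
cv2.imwrite("pics/b.png",cv2.resize(np.hstack([a,b]),None,fx=5.5,fy=5.5,interpolation=cv2.INTER_CUBIC))
E
```

```text
[0.51586399 0.309092   0.08564682] [-0.2859805   0.35091822 -0.21927682]
```

View pics/b.png

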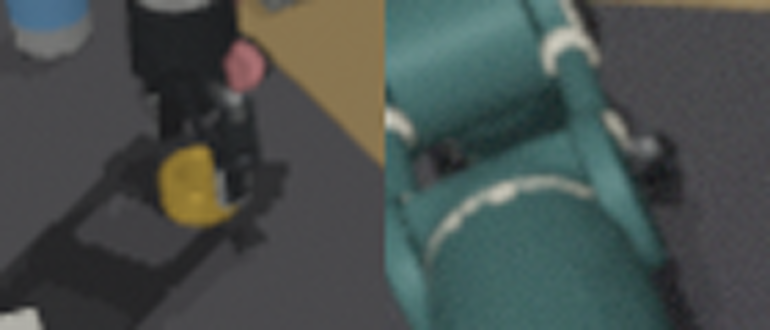

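The ring sits between the fingers in the left, side-view half; the arm blocks the top view. Closing.

apply_moves([
  [[0,0,0],[0,0,0],0],
  [[0,0,0],[0,0,0],0],
  [[0,0,0],[0,0,0],0],
  [[0,0,0],[0,0,0],0],
  [[0,0,0],[0,0,0],0],
  [[0,0,0],[0,0,0],0],
  [[0,0,0],[0,0,0],0],
], newtons=60)

```text
t: 3.18
position: [0.5152, 0.308, 0.0847]
eef_rot: [-0.0, 1.0, 0.0, 0.001]
contact_force: [-2.0, -1.6, 8.0]
width: 0.0541
```

apply_moves([
  [[0,0,-2],[0,0,0],0],
  [[0,0,-5],[0,0,0],0],
  [[0,0,-9],[0,0,0],0],
  [[0,0,-13],[0,0,0],0],
  [[0,0,-17],[0,0,0],0],
  [[0,0,-17],[0,0,0],0],
])

```text
t: 3.68
position: [0.5184, 0.3099, 0.2628]
eef_rot: [-0.0, 1.0, 0.004, 0.007]
contact_force: [3.0, 2.3, -1.6]
width: 0.0538
```

```bash
python3 - <<'E'
from h import *
s=ctrl.state();print(s["position"],s["contact_force"],s["width"],go([.466,-.0135,.25],89))
S=img("side");T=img("top")
a=S["pixels"][110:220,230:300,::-1];b=T["pixels"][120:230,205:275,::-1]
cv2.imwrite("pics/c.png",cv2.resize(np.hstack([a,b]),None,fx=5,fy=5,interpolation=cv2.INTER_CUBIC))
E
```

```text
[0.51839452 0.30988343 0.26279978] [ 3.03156052  2.33890757 -1.63640487] 0.05375429069000516 [array([  5.27, -32.34,   0.97]), array([0.43, 0.77, 1.02])]
```

View pics/c.png

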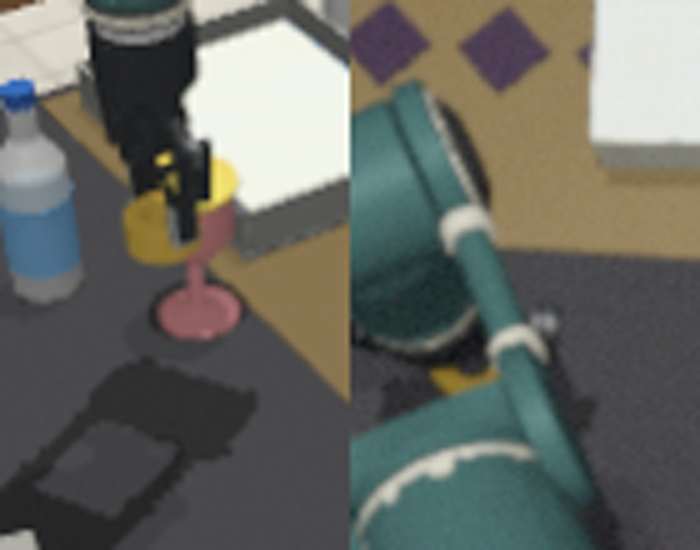

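```bash
python3 - <<'E'
from h import *
s=ctrl.state();print(s["position"])
S=img("side")
bl,m=blobs(S,(18,110,70),(36,255,255),box=(250,140,275,164));print(bl)
P=cloud(S)[m>0];d=P-s["position"]
k=(abs(d[:,0])<.06)&(abs(d[:,1])<.06);d=d[k]
print(len(d),np.percentile(d,[2,10,50,90,98],axis=0).round(4))
np.set_printoptions(suppress=True)
for r in d[d[:,2]>np.percentile(d[:,2],70)].round(3):print(r)
crop(S,240,120,290,170,12,"pics/d.png")
E
```

```text
[0.51539182 0.30820136 0.25514429]
[((np.int32(254), np.int32(143), np.int32(15), np.int32(21), np.int32(137)), array([259.8 , 155.85])), ((np.int32(271), np.int32(142), np.int32(4), np.int32(10), np.int32(34)), array([272.68, 146.74]))]
131 [[-0.0284 -0.0561 -0.0814]
 [-0.0266 -0.0304 -0.0774]
 [-0.0111 -0.0125 -0.0614]
 [ 0.0058  0.0208 -0.0145]
 [ 0.0119  0.0265  0.0052]]
[-0.008 -0.022  0.005]
[-0.008 -0.03   0.009]
[-0.003 -0.027  0.006]
[-0.012 -0.028  0.005]
[-0.012 -0.027  0.001]
[-0.009 -0.029  0.001]
[-0.006 -0.03  -0.004]
[-0.004 -0.035 -0.002]
[-0.006 -0.03  -0.008]
[-0.004 -0.033 -0.007]
[-0.009 -0.035 -0.009]
[ 0.012  0.028 -0.055]
[-0.008 -0.033 -0.015]
[ 0.012 -0.055 -0.011]
[ 0.014 -0.058 -0.009]
[ 0.005  0.023 -0.054]
[ 0.01   0.025 -0.057]
[-0.012 -0.032 -0.017]
[-0.009 -0.033 -0.018]
[-0.006 -0.035 -0.018]
[-0.005  0.028 -0.057]
[-0.002  0.025 -0.057]
[ 0.     0.022 -0.056]
[-0.012 -0.031 -0.023]
[ 0.01  -0.058 -0.016]
[ 0.014 -0.058 -0.018]
[-0.009  0.02  -0.056]
[-0.002  0.018 -0.057]
[-0.     0.013 -0.056]
[-0.009  0.012 -0.056]
[-0.024 -0.001 -0.051]
[-0.025 -0.002 -0.055]
[-0.015 -0.006 -0.057]
[-0.027 -0.006 -0.056]
[-0.026 -0.012 -0.054]
[-0.021 -0.01  -0.057]
[-0.009 -0.018 -0.057]
[-0.027 -0.013 -0.057]
[-0.021 -0.018 -0.056]
```

View pics/d.png

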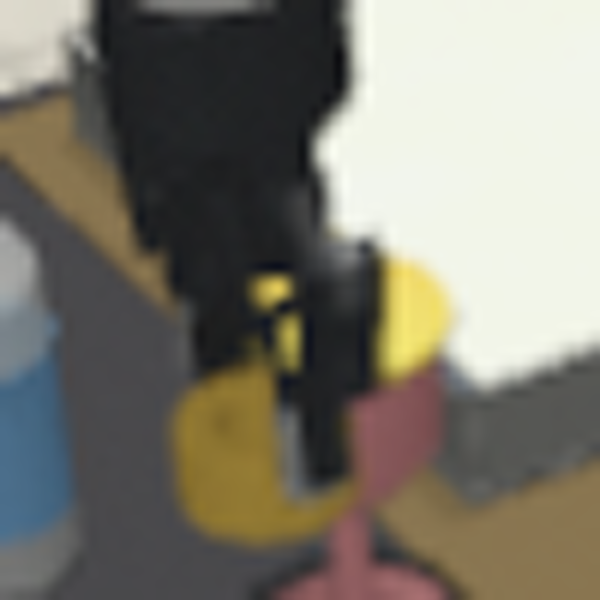

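```bash
python3 - <<'E'
from h import *
print(go([.4655,-.0135,.24],89))
E
```

```text
[array([  4.86, -32.09,   1.25]), array([-0.03, -0.05,  1.02])]
```

apply_moves([
  [[0.3,-2,0.1],[0,0,0.1],0],
  [[0.7,-5,0.2],[0,0,0.2],0],
  [[1.2,-8.5,0.3],[0,0,0.3],0],
  [[1.8,-12,0.5],[0,0,0.5],0],
  [[2.3,-15.5,0.6],[0,0,0.6],0],
  [[2.9,-19,0.8],[0,0,0.7],0],
  [[3.4,-22.5,0.9],[0,0,0.8],0],
  [[3.9,-26,1.0],[0,0,0.9],0],
  [[4.4,-29,1.1],[0,0,1],0],
  [[4.7,-31,1.2],[0,0,1],0],
  [[4.9,-32.1,1.2],[0,0,1],0],
  [[4.9,-32.1,1.2],[0,0,1],0],
])

```text
t: 4.83
position: [0.4634, -0.0149, 0.2379]
eef_rot: [0.01, 1.0, -0.0, -0.003]
contact_force: [0.1, -0.1, -4.4]
width: 0.0539
```

apply_moves([
  [[0,0,2],[0,0,0],0],
  [[0,0,5],[0,0,0],0],
  [[0,0,7],[0,0,0],0],
  [[0,0,7.7],[0,0,0],0],
  [[0,0,7.7],[0,0,0],0],
  [[0,0,7.7],[0,0,0],0],
  [[0,0,7.7],[0,0,0],0],
])

```text
t: 5.42
position: [0.4668, -0.0128, 0.165]
eef_rot: [0.008, 1.0, 0.0, 0.001]
contact_force: [0.1, 0.3, -2.5]
width: 0.0541
```

```bash
python3 - <<'E'
from h import *
s=ctrl.state();print(s["position"],s["contact_force"],s["width"],go([.4655,-.0135,.155],89))
S=img("side");T=img("top")
a=S["pixels"][180:270,260:330,::-1];b=T["pixels"][165:255,295:365,::-1]
cv2.imwrite("pics/e.png",cv2.resize(np.hstack([a,b]),None,fx=5.5,fy=5.5,interpolation=cv2.INTER_CUBIC))
E
```

```text
[ 0.46676092 -0.01283658  0.16501737] [ 0.11073223  0.28117857 -2.4512122 ] 0.054057296271352036 [array([ 0.13, -0.07,  1.  ]), array([0.  , 0.11, 0.07])]
```

View pics/e.png

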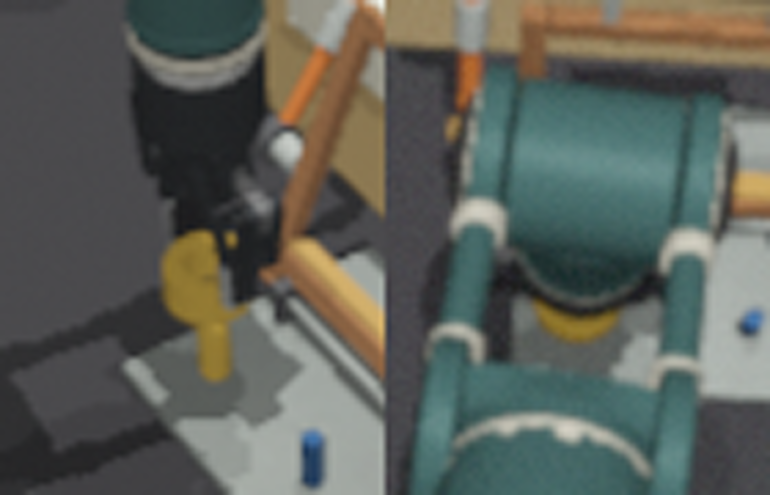

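```bash
python3 - <<'E'
from h import *
s=ctrl.state();p=s["position"];S=img("side");print(p)
def lext(c,r,z0,z1):
    a=np.linspace(0,2*np.pi,73);pts=[proj(S,[c[0]+r*np.cos(t),c[1]+r*np.sin(t),z]) for t in a for z in(z0,z1)]
    pts=np.array(pts);return pts.min(0).round(2),pts.max(0).round(2)
print("ring pred",lext(p,.028,p[2]-.084,p[2]-.056))
bl,m=blobs(S,(18,110,70),(36,255,255),box=(283,215,310,252));print(bl)
hs=m[215:252,283:315]
for r in range(215,252):
    c=np.where(m[r,280:312])[0]
    if len(c):print(r,280+c.min(),280+c.max(),end="; ")
print("\npost pred lower (.4655,-.0135)",lext((.4655,-.0135),.01,.014,.04))
E
```

```text
[ 0.4669959  -0.01304862  0.16549323]
ring pred (array([289.43, 220.58]), array([306.75, 238.47]))
[((np.int32(290), np.int32(222), np.int32(15), np.int32(27), np.int32(225)), array([296.08, 233.76]))]
222 293 302; 223 292 302; 224 291 302; 225 291 299; 226 290 299; 227 290 299; 228 290 299; 229 290 299; 230 290 299; 231 290 299; 232 290 299; 233 290 299; 234 290 299; 235 290 304; 236 291 304; 237 292 302; 238 293 301; 239 295 300; 240 296 301; 241 296 301; 242 296 301; 243 296 301; 244 296 301; 245 296 301; 246 296 301; 247 297 301; 248 297 300; 
post pred lower (.4655,-.0135) (array([295.62, 239.42]), array([301.83, 248.98]))
```

Side view: the ring's left edge (col 290) and the post (cols 296–301) both match the predictions within 1 px, so the ring is centred over the post. Descending.

apply_moves([
  [[0.1,0,1],[0,0,0],0],
  [[0.1,0,2],[0,0,0],0],
  [[0.1,0,3],[0,0,0],0],
  [[0.1,0,4],[0,0,0],0],
  [[0.1,0,5],[0,0,0],0],
  [[0.1,0,5.8],[0,0,0],0],
  [[0.1,0,6.3],[0,0,0],0],
  [[0.1,0,6.3],[0,0,0],0],
  [[0.1,0,6.3],[0,0,0],0],
])

```text
t: 6.32
position: [0.4646, -0.0132, 0.1006]
eef_rot: [0.008, 1.0, 0.0, -0.0]
contact_force: [0.6, 0.5, -3.4]
width: 0.0536
```

```bash
python3 - <<'E'
from h import *
s=ctrl.state();print(s["position"],s["contact_force"],s["ft_torque"],s["width"])
S=img("side");T=img("top")
a=S["pixels"][180:270,260:330,::-1];b=T["pixels"][165:255,295:365,::-1]
cv2.imwrite("pics/f.png",cv2.resize(np.hstack([a,b]),None,fx=5.5,fy=5.5,interpolation=cv2.INTER_CUBIC))
E
```

```text
[ 0.46463652 -0.01322979  0.10055112] [ 0.64055241  0.51845771 -3.36479062] [-0.05636015  0.00181581 -0.02662565] 0.053592469555506055
```

View pics/f.png

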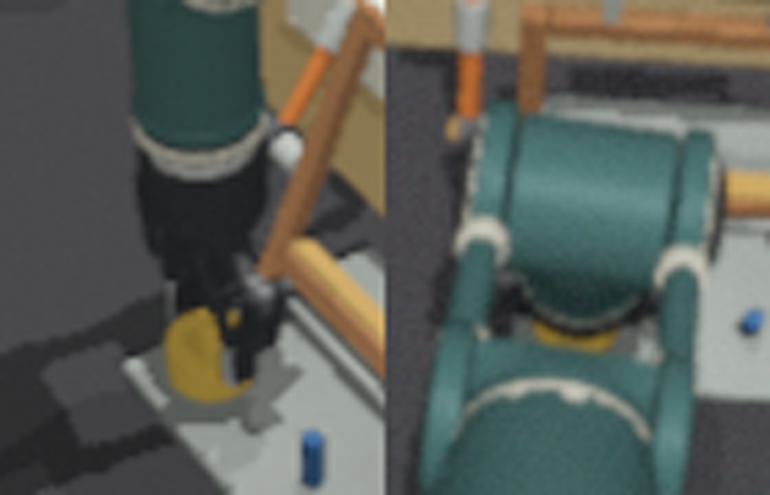

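The ring has gone down over the post with no side force. Releasing it and rising.

apply_moves([
  [[0,0,0.1],[0,0,0],0],
  [[0,0,0.1],[0,0,0],0.9],
  [[0,0,0.1],[0,0,0],0.9],
  [[0,0,0.1],[0,0,0],0.9],
  [[0,0,0.1],[0,0,0],0.9],
  [[0,0,0.1],[0,0,0],0.9],
  [[0,0,-2],[0,0,0],1],
  [[0,0,-5],[0,0,0],1],
  [[0,0,-9],[0,0,0],1],
  [[0,0,-13],[0,0,0],1],
  [[0,0,-16],[0,0,0],1],
])

```text
t: 7.33
position: [0.4653, -0.0133, 0.2644]
eef_rot: [0.008, 1.0, -0.0, 0.002]
contact_force: [1.1, 1.1, 0.6]
width: 0.0853
```

```bash
python3 - <<'E'
from h import *
s=ctrl.state();print(s["position"],s["contact_force"],s["width"],go([.4880,-.3265,.26],89))
E
```

```text
[ 0.46533007 -0.01325607  0.26436175] [1.05901895 1.09463662 0.61418635] 0.0853491412832225 [array([ -2.79, -31.28,   0.45]), array([-0.01,  0.19,  0.03])]
```

apply_moves([
  [[-0.2,-2,0.1],[0,0,0],1],
  [[-0.5,-5.5,0.1],[0,0,0],1],
  [[-0.9,-9.5,0.2],[0,0,0],1],
  [[-1.2,-13.5,0.2],[0,0,0],1],
  [[-1.6,-17.5,0.3],[0,0,0],1],
  [[-1.9,-21.5,0.3],[0,0,0],1],
  [[-2.3,-25.5,0.4],[0,0,0],1],
  [[-2.6,-29,0.4],[0,0,0],1],
  [[-2.8,-31.3,0.5],[0,0,0],1],
  [[-2.8,-31.3,4],[0,0,0],1],
  [[-2.8,-31.3,8],[0,0,0],1],
  [[-2.8,-31.3,10],[0,0,0],1],
])

```text
t: 8.33
position: [0.4855, -0.3264, 0.157]
eef_rot: [0.009, 1.0, 0.001, -0.002]
contact_force: [0.2, 0.8, -1.3]
width: 0.0855
```

apply_moves([
  [[0,0,0],[0,0,0],1],
  [[0,0,0],[0,0,0],1],
])

```text
t: 8.5
position: [0.4865, -0.3261, 0.1595]
eef_rot: [0.009, 1.0, 0.001, -0.001]
contact_force: [0.6, -1.3, -0.3]
width: 0.0855
```

```bash
python3 - <<'E'
from h import *
s=ctrl.state();print(s["position"],s["contact_force"],s["width"],go([.4880,-.3265,.084],89))
S=img("side");T=img("top")
a=S["pixels"][240:330,320:400,::-1];b=T["pixels"][165:255,380:450,::-1]
cv2.imwrite("pics/g.png",cv2.resize(np.hstack([a,b]),None,fx=5,fy=5,interpolation=cv2.INTER_CUBIC))
P=cloud(T);q=P[165:210,315:360];m=(T["hsv"][165:250,310:375,0]>18)
bl,mm=blobs(T,(18,110,70),(36,255,255),box=(315,205,345,235));print(bl)
q=P[mm>0];print(np.nanpercentile(q,[3,50,97],axis=0).round(4))
E
```

```text
[ 0.48645151 -0.32609069  0.15951668] [ 0.58445531 -1.29531807 -0.25300588] 0.0855444309098986 [array([-0.18, -0.05,  7.55]), array([ 0.12, -0.17,  0.02])]
[((np.int32(322), np.int32(214), np.int32(16), np.int32(17), np.int32(177)), array([329.24, 221.9 ]))]
[[ 0.4408 -0.0345  0.0149]
 [ 0.4651 -0.0115  0.0421]
 [ 0.4884  0.0122  0.0548]]
```

View pics/g.png

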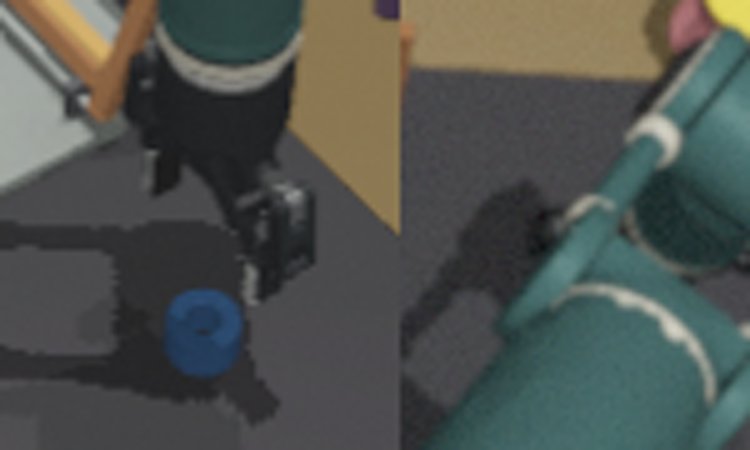

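The yellow ring now lies around its post: top-view centroid (329,222), its top at z about 0.042. The blue ring at crop (203,330) is between the open fingers.

apply_moves([
  [[-0.1,0,2.5],[0,0,0],1],
  [[-0.1,0,5],[0,0,0],1],
  [[-0.1,0,7],[0,0,0],1],
  [[-0.1,0,7.5],[0,0,0],1],
  [[-0.1,0,7.5],[0,0,0],1],
  [[-0.1,0,7.5],[0,0,0],1],
])

```text
t: 9.1
position: [0.4897, -0.3274, 0.0879]
eef_rot: [0.008, 1.0, -0.001, 0.001]
contact_force: [0.5, -0.4, 0.8]
width: 0.0853
```

apply_moves([
  [[0,0,0],[0,0,0],0],
  [[0,0,0],[0,0,0],0],
  [[0,0,0],[0,0,0],0],
  [[0,0,0],[0,0,0],0],
  [[0,0,0],[0,0,0],0],
  [[0,0,0],[0,0,0],0],
  [[0,0,0],[0,0,0],0],
  [[0,0,0],[0,0,0],0],
])

```text
t: 9.77
position: [0.4894, -0.3274, 0.0876]
eef_rot: [0.008, 1.0, -0.001, 0.001]
contact_force: [-0.3, 0.4, 6.2]
width: 0.0426
```

apply_moves([
  [[0,0,-2],[0,0,0],0],
  [[0,0,-5],[0,0,0],0],
  [[0,0,-9],[0,0,0],0],
  [[0,0,-13],[0,0,0],0],
  [[0,0,-15],[0,0,0],0],
  [[0,0,-15],[0,0,0],0],
  [[0,0,-15],[0,0,0],0],
])

```text
t: 10.35
position: [0.4888, -0.327, 0.2372]
eef_rot: [0.009, 1.0, -0.001, 0.001]
contact_force: [0.2, 0.3, -2.1]
width: 0.0432
```

```bash
cat > ck.py <<'E'
from h import *
def ext(S,c,r,z0,z1):
    pts=np.array([proj(S,[c[0]+r*np.cos(t),c[1]+r*np.sin(t),z]) for t in np.linspace(0,2*np.pi,73) for z in(z0,z1)])
    return pts.min(0).round(2),pts.max(0).round(2)
def rows(m):
    for r in np.where(m.any(1))[0]:
        c=np.where(m[r])[0];print(r,c.min(),c.max(),end="; ")
    print()
E
python3 - <<'E'
from ck import *
s=ctrl.state();p=s["position"];print(p,s["contact_force"],s["width"],go([.4645,-.1235,.235],89))
S=img("side")
e=ext(S,p,.023,p[2]-.084,p[2]-.056);print(e)
x0,y0=e[0].astype(int)-4;x1,y1=e[1].astype(int)+5
bl,m=blobs(S,(98,110,30),(120,255,255),box=(x0,y0,x1,y1));print(bl);rows(m)
crop(S,x0-15,y0-40,x1+15,y1+10,8,"pics/h.png")
E
```

```text
[ 0.48882681 -0.32703895  0.23722993] [ 0.17654873  0.28262588 -2.06368165] 0.043150221614375976 [array([ 2.78, 20.31,  0.18]), array([-0.1 ,  0.15,  0.03])]
(array([355.1 , 262.75]), array([372.28, 282.08]))
[((np.int32(355), np.int32(265), np.int32(13), np.int32(18), np.int32(183)), array([360.9 , 273.42]))]
265 359 366; 266 357 366; 267 357 366; 268 356 366; 269 356 366; 270 356 366; 271 356 365; 272 356 365; 273 355 365; 274 355 365; 275 355 365; 276 355 365; 277 355 365; 278 356 365; 279 356 365; 280 357 366; 281 358 367; 282 360 366;
```

View pics/h.png

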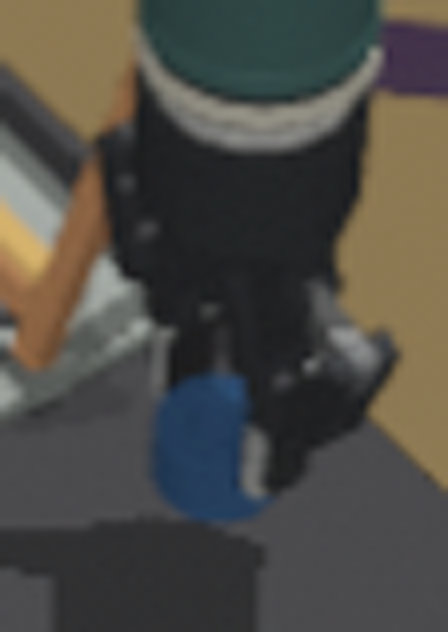

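apply_moves([
  [[0.2,1.5,0.1],[0,0,0],0],
  [[0.6,4.5,0.1],[0,0,0],0],
  [[1.1,8,0.2],[0,0,0],0],
  [[1.6,12,0.2],[0,0,0],0],
  [[2.2,16,0.2],[0,0,0],0],
  [[2.6,19,0.2],[0,0,0],0],
  [[2.8,20.3,1],[0,0,0],0],
  [[2.8,20.3,4],[0,0,0],0],
  [[2.8,20.3,6.5],[0,0,0],0],
  [[2.8,20.3,7],[0,0,0],0],
  [[2.8,20.3,7],[0,0,0],0],
  [[2.8,20.3,7],[0,0,0],0],
])

```text
t: 11.4
position: [0.4631, -0.1232, 0.1649]
eef_rot: [0.009, 1.0, 0.0, -0.001]
contact_force: [0.6, -0.1, -1.2]
width: 0.0431
```

```bash
python3 - <<'E'
from ck import *
S=img("side");s=ctrl.state();p=s["position"];print(p,s["contact_force"],s["width"],go([.4645,-.1235,.1016],89))
print("ring pred",ext(S,p,.023,p[2]-.0876,p[2]-.0596))
print("post pred",ext(S,(.4645,-.1235),.007,.014,.054))
bl,m=blobs(S,(98,110,30),(120,255,255),box=(300,230,335,275));print(bl);rows(m)
crop(S,290,190,350,280,6,"pics/i.png")
E
```

```text
[ 0.46414554 -0.12359426  0.16614586] [-0.67869357  0.45675509 -2.14868191] 0.042906560477767294 [array([-0.03,  0.01,  6.45]), array([-0.01,  0.  ,  0.  ])]
ring pred (array([308.56, 242.2 ]), array([323.33, 259.  ]))
post pred (array([314.1 , 257.14]), array([318.64, 268.67]))
[((np.int32(309), np.int32(244), np.int32(11), np.int32(24), np.int32(139)), array([313.42, 253.66]))]
244 311 316; 245 310 316; 246 310 316; 247 309 316; 248 309 315; 249 309 315; 250 309 315; 251 309 315; 252 309 315; 253 309 315; 254 309 316; 255 309 316; 256 310 316; 257 310 317; 258 311 319; 259 314 318; 260 315 317; 261 315 317; 262 315 317; 263 315 317; 264 315 317; 265 315 317; 266 315 317; 267 315 317;
```

View pics/i.png

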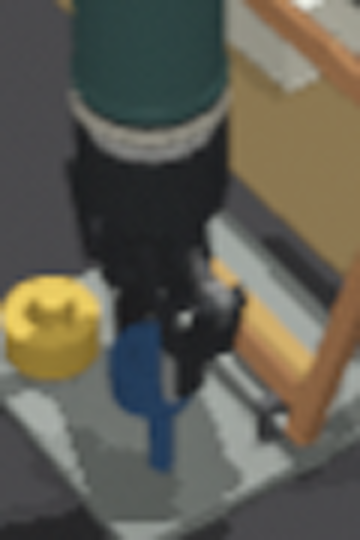

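The side view shows the yellow ring flat on its post (crop (50,325)). The blue ring and blue post edges agree with prediction within 0.5 px. Lowering.

apply_moves([
  [[0,0,1],[0,0,0],0],
  [[0,0,2],[0,0,0],0],
  [[0,0,3],[0,0,0],0],
  [[0,0,4],[0,0,0],0],
  [[0,0,5],[0,0,0],0],
  [[0,0,5.8],[0,0,0],0],
  [[0,0,6.2],[0,0,0],0],
  [[0,0,6.3],[0,0,0],0],
  [[0,0,6.3],[0,0,0],0],
])

```text
t: 12.2
position: [0.4635, -0.1231, 0.1024]
eef_rot: [0.008, 1.0, 0.0, -0.001]
contact_force: [0.4, 0.1, -1.4]
width: 0.0431
```

```bash
python3 - <<'E'
from ck import *
S=img("side");s=ctrl.state();p=s["position"];print(p,s["contact_force"],s["ft_torque"],s["width"])
crop(S,290,190,350,280,6,"pics/j.png")
E
```

```text
[ 0.46377099 -0.12318122  0.10280261] [-0.13017747  0.15097926 -2.50217206] [-0.05701339 -0.05466878  0.00166156] 0.04302300145639129
```

View pics/j.png

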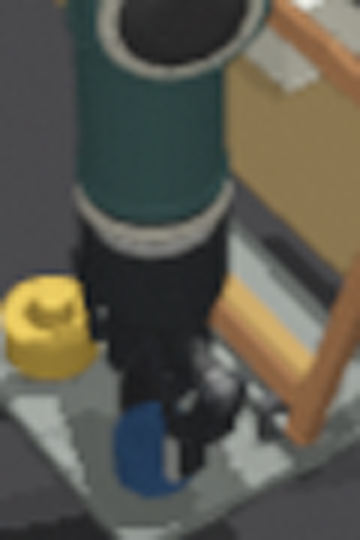

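The blue ring is down over its post at crop (150,450), with no side load. Releasing it and rising.

apply_moves([
  [[0,0,0.1],[0,0,0],0.8],
  [[0,0,0.1],[0,0,0],0.8],
  [[0,0,0.1],[0,0,0],0.8],
  [[0,0,0.1],[0,0,0],0.8],
  [[0,0,0.1],[0,0,0],0.8],
  [[0,0,-2],[0,0,0],0.8],
  [[0,0,-5],[0,0,0],0.8],
  [[0,0,-9],[0,0,0],0.8],
  [[0,0,-13],[0,0,0],0.8],
  [[0,0,-17],[0,0,0],0.8],
  [[0,0,-21],[0,0,0],0.8],
  [[0,0,-23],[0,0,0],0.8],
])

```text
t: 13.25
position: [0.4654, -0.1237, 0.3391]
eef_rot: [0.008, 1.0, -0.001, 0.004]
contact_force: [1.0, -0.2, 1.4]
width: 0.068
```

```bash
python3 - <<'E'
from ck import *
S=img("side");T=img("top");s=ctrl.state();p=s["position"];print(p,s["contact_force"],s["width"],s["joint_positions"].round(2))
crop(S,270,170,350,280,5,"pics/k.png")
print(go([.634,.085,.38],0))
print(go([.634,.085,.38],180))
E
```

```text
[ 0.46615968 -0.12395035  0.33902561] [ 0.02770195  0.44237717 -0.39581026] 0.06802772998547471 [-0.31 -0.13  1.96  0.    1.3  -1.87]
[array([-16.47,  21.16,  -3.99]), array([ 0.33,  0.62, 89.03])]
[array([-16.47,  21.16,  -3.99]), array([ -0.62,   0.33, -90.97])]
```

View pics/k.png

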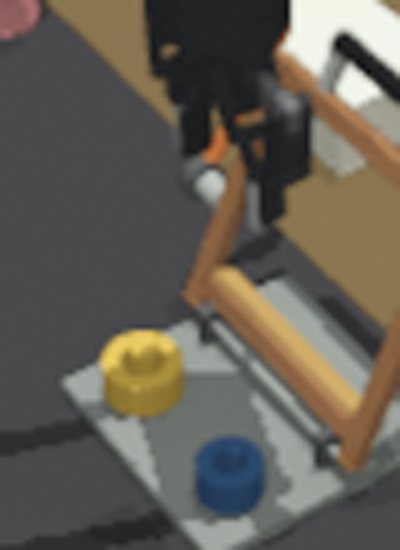

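Both rings lie flat on their posts, yellow at crop (142,372) and blue at (230,475). Next, the leg: I'll go behind (+x of) the toe with the gripper shut.

```bash
python3 - <<'E'
from ck import *
print(go([.678,.084,.36],0))
E
```

```text
[array([-20.85,  21.14,  -1.94]), array([ 0.33,  0.62, 89.03])]
```

apply_moves([
  [[-1,1,-2],[0,0,7],0],
  [[-3,3,-3],[0,0,14],0],
  [[-6,6,-3],[0,0,21],0],
  [[-9,9,-3],[0,0,28],0],
  [[-12,12,-3],[0,0,35],0],
  [[-15,15,-3],[0,0,42],0],
  [[-18,18,-3],[0,0,49],0],
  [[-20,20,-3],[0,0,56],0],
  [[-20.9,21.1,-3],[0,0,63],0],
  [[-20.9,21.1,-2],[0,0,70],0],
  [[-20.9,21.1,-2],[0,0,77],0],
  [[-20.9,21.1,-2],[0.3,0.6,84],0],
])

```text
t: 14.35
position: [0.6755, 0.0849, 0.3495]
eef_rot: [0.677, 0.736, -0.004, -0.006]
contact_force: [0.2, -1.0, -0.5]
width: -0.0003
```

```bash
python3 - <<'E'
from ck import *
S=img("side");T=img("top");s=ctrl.state();p=s["position"];print(p,s["width"])
a=S["pixels"][100:210,280:370,::-1];b=T["pixels"][110:220,290:380,::-1]
cv2.imwrite("pics/l.png",cv2.resize(np.hstack([a,b]),None,fx=4.4,fy=4.4,interpolation=cv2.INTER_CUBIC))
print(go([.678,.084,.36],0))
E
```

```text
[0.67589977 0.08437264 0.3504586 ] -0.0001450943757838797
[array([-0.05,  0.19, -0.96]), array([-0.78, -0.19,  5.02])]
```

View pics/l.png

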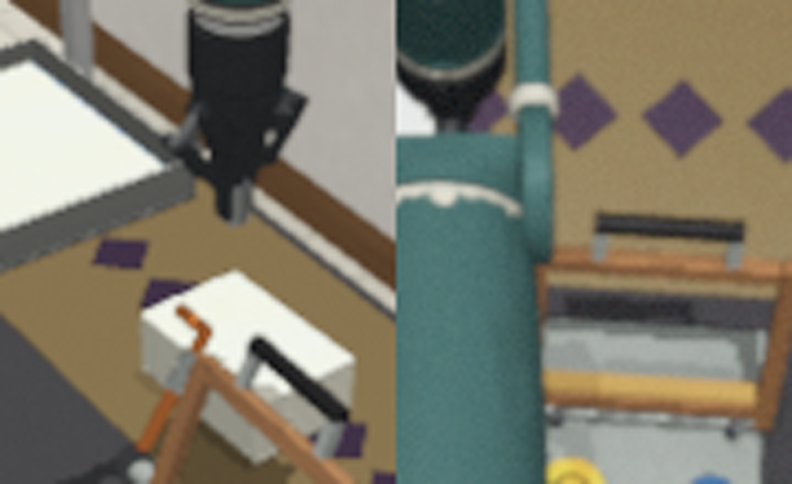

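The shut gripper is +x of the toe, which shows at crop (185,315) in the side view. Going down behind it.

apply_moves([
  [[0,0.2,2],[0,0,2],0],
  [[0,0.2,4.5],[-0.8,-0.2,4],0],
  [[0,0.2,7],[-0.8,-0.2,5],0],
  [[0,0.2,8.8],[-0.8,-0.2,5],0],
  [[0,0.2,8.8],[-0.8,-0.2,5],0],
  [[0,0.2,8.8],[-0.8,-0.2,5],0],
])

```text
t: 14.95
position: [0.6763, 0.0844, 0.2628]
eef_rot: [0.706, 0.708, -0.0, 0.0]
contact_force: [0.2, 0.4, -0.1]
width: 0.0
```

```bash
python3 - <<'E'
from ck import *
S=img("side");T=img("top");s=ctrl.state();p=s["position"];print(p,s["contact_force"],s["eef_rot"])
crop(S,280,110,370,230,5,"pics/m.png")
print(go([.678,.084,.262],0))
E
```

```text
[0.67811175 0.08461723 0.26626615] [0.52295733 0.2669845  0.02097267] [0.70648673 0.70772025 0.00216584 0.00196161]
[array([-0.06, -0.01,  0.43]), array([ 0.33, -0.02,  0.1 ])]
```

View pics/m.png

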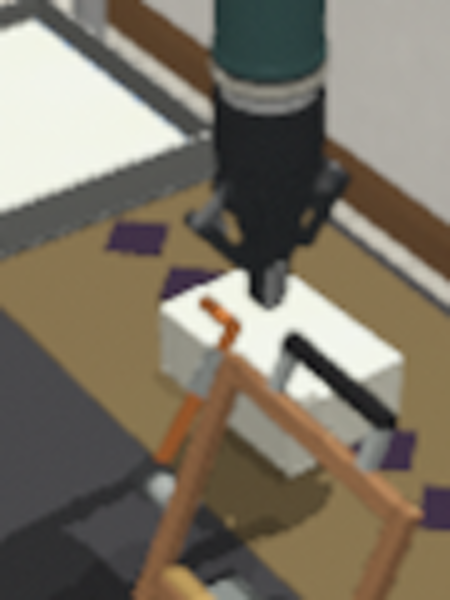

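apply_moves([
  [[0,-1,0.3],[0,0,0],0],
  [[0,-2,0.3],[0,0,0],0],
  [[0,-3,0.1],[0,0,0],0],
  [[0,-4,-0.3],[0,0,0],0],
  [[0,-5,-0.8],[0,0,0],0],
  [[0,-6,-1.2],[0,0,0],0],
  [[0,-7,-1.5],[0,0,0],0],
])

```text
t: 15.63
position: [0.6066, 0.0847, 0.2811]
eef_rot: [0.707, 0.707, 0.002, 0.002]
contact_force: [0.1, 0.4, 0.9]
width: 0.0002
```

```bash
python3 - <<'E'
from ck import *
S=img("side");s=ctrl.state();p=s["position"];print(p,s["contact_force"],s["eef_rot"])
crop(S,280,110,370,230,5,"pics/n.png")
E
```

```text
[0.60509872 0.0847555  0.28132145] [-2.31449406 -0.19777053  0.26502897] [0.70682587 0.70738494 0.00147029 0.00125131]
```

View pics/n.png

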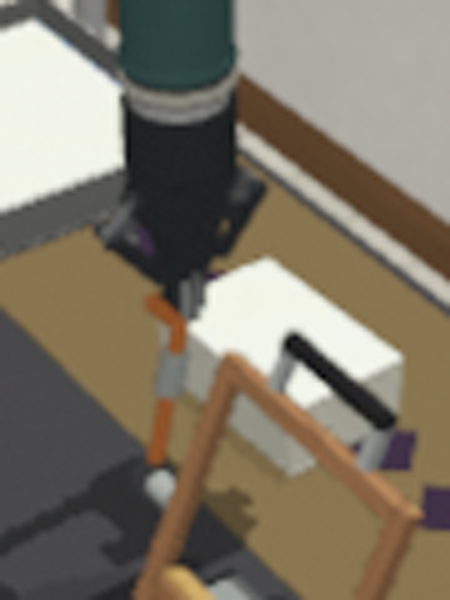

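The leg is rising with the finger behind its pin (crop (165,310)), and the frame still leans. I'll keep sweeping past the top.

apply_moves([
  [[0,-1,0],[0,0,0],0],
  [[0,-2,0],[0,0,0],0],
  [[0,-3,0],[0,0,0],0],
  [[0,-4,0],[0,0,0],0],
  [[0,-5,0],[0,0,0],0],
  [[0,-6,0],[0,0,0],0],
  [[0,-6,0],[0,0,0],0],
  [[0,-6,0],[0,0,0],0],
])

```text
t: 16.35
position: [0.5469, 0.0846, 0.2794]
eef_rot: [0.707, 0.707, 0.002, 0.001]
contact_force: [-0.2, -0.1, 0.2]
width: 0.0001
```

```bash
python3 - <<'E'
from ck import *
S=img("side");s=ctrl.state();p=s["position"];print(p,s["contact_force"],s["eef_rot"])
crop(S,265,120,370,280,4,"pics/o.png")
E
```

```text
[0.54738378 0.08463525 0.27952179] [ 0.78351712 -0.55901283 -0.05901172] [0.7069011  0.70730877 0.00167733 0.0015255 ]
```

View pics/o.png

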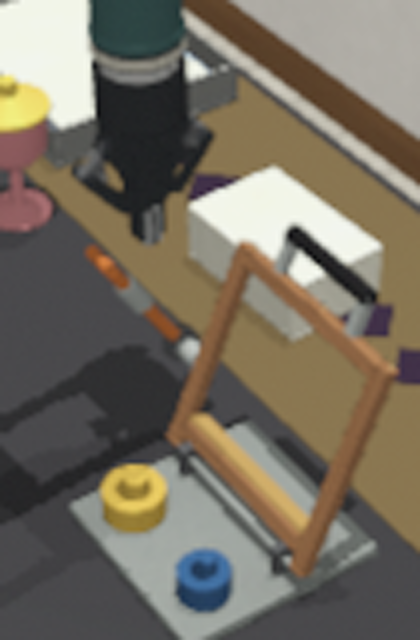

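The leg is over the top and falling towards the robot, with the toe at crop (95,255). Next I'll rise and move above the handle, then check the leg.

```bash
python3 - <<'E'
from ck import *
print(go([.6235,-.070,.37],-1))
E
```

```text
[array([-15.47,   7.64,  -9.02]), array([ 0.26, -0.01,  1.03])]
```

apply_moves([
  [[0,0,-3],[0,0,0],0],
  [[0,0,-7],[0,0,0],0.3],
  [[-2,1,-9],[0,0,0.5],0.6],
  [[-5,2.5,-9],[0.3,0,1],0.6],
  [[-8.5,4,-9],[0.3,0,1],0.6],
  [[-12,6,-9],[0.3,0,1],0.6],
  [[-14.5,7.2,-9],[0.3,0,1],0.6],
  [[-15.5,7.6,-9],[0.3,0,1],0.6],
  [[-15.5,7.6,-9],[0.3,0,1],0.6],
  [[-15.5,7.6,-9],[0.3,0,1],0.6],
])

```text
t: 17.23
position: [0.6232, -0.0703, 0.3692]
eef_rot: [0.714, 0.701, -0.0, -0.001]
contact_force: [0.1, 1.0, 0.0]
width: 0.0512
```

```bash
python3 - <<'E'
from ck import *
S=img("side");T=img("top");s=ctrl.state();p=s["position"];print(p,s["contact_force"],s["width"])
a=S["pixels"][130:280,270:390,::-1];b=T["pixels"][110:260,290:390,::-1]
cv2.imwrite("pics/p.png",cv2.resize(np.hstack([a,b]),None,fx=3.6,fy=3.6,interpolation=cv2.INTER_CUBIC))
print(go([.6235,-.070,.300],-1))
E
```

```text
[ 0.62275542 -0.069121    0.36948176] [-0.33198247 -0.33305129  0.68939287] 0.05113581100048027
[array([-0.09,  0.09,  6.95]), array([-0.12, -0.06,  0.08])]
```

View pics/p.png

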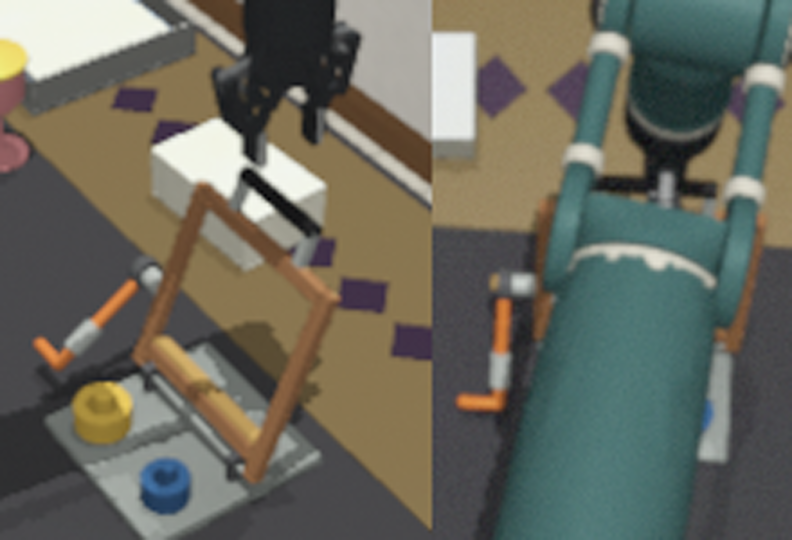

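```bash
python3 - <<'E'
from ck import *
S=img("side");T=img("top")
e=two(T,(308.9,221.7),S,(285.8,230.6));print(e)
d=e[0]-np.array([.562,0,.104]);print(np.arctan2(-d[0],d[2])+.6)
E
```

```text
(array([0.45991014, 0.05909794, 0.03724185]), np.float64(0.0031396984641834202))
2.749919183546999
```

apply_moves([
  [[-0.1,0.1,2],[0,0,0],0.6],
  [[-0.1,0.1,4],[0,0,0],0.6],
  [[-0.1,0.1,6],[0,0,0],0.6],
  [[-0.1,0.1,6.9],[0,0,0],0.6],
  [[-0.1,0.1,6.9],[0,0,0],0.6],
  [[-0.1,0.1,6.9],[0,0,0],0.6],
])

```text
t: 17.93
position: [0.6237, -0.0706, 0.3007]
eef_rot: [0.713, 0.701, -0.001, -0.001]
contact_force: [0.2, 0.7, -0.5]
width: 0.0514
```

```bash
python3 - <<'E'
from ck import *
S=img("side");s=ctrl.state();p=s["position"];print(p,s["contact_force"],s["width"])
crop(S,310,130,390,220,6,"pics/q.png")
E
```

```text
[ 0.6243672  -0.07088736  0.30182826] [-0.21213654  0.02093411  0.29553484] 0.05122970342062775
```

View pics/q.png

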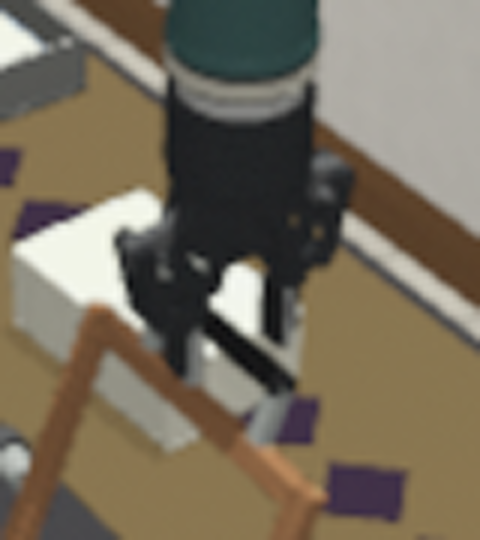

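The leg measures 2.75 rad, fully down. The bar (crop (245,345)) lies between the two fingers. Gripping gently so that it can turn.

apply_moves([
  [[0,0,0],[0,0,0],0],
  [[0,0,0],[0,0,0],0],
  [[0,0,0],[0,0,0],0],
  [[0,0,0],[0,0,0],0],
  [[0,0,0],[0,0,0],0],
  [[0,0,0],[0,0,0],0],
  [[0,0,0],[0,0,0],0],
  [[0,0,0],[0,0,0],0],
], newtons=30)

```text
t: 18.65
position: [0.6229, -0.0714, 0.3021]
eef_rot: [0.713, 0.701, -0.001, -0.001]
contact_force: [-7.0, -0.0, 5.1]
width: 0.0145
```

```bash
python3 - <<'E'
from ck import *
s=ctrl.state();p=s["position"];print(p,s["contact_force"],s["width"])
h0=np.array([.516,-.069]);
for th in np.arange(.4,-.011,-.05):
    x=.235*(np.sin(th)-np.sin(.4));z=.235*(np.cos(th)-np.cos(.4)); print(round(th,2),"ty",round(x*100,2),"tz",round(-z*100,2))
E
```

```text
[ 0.6229004  -0.07140443  0.30208425] [-6.97822475 -0.03530489  5.06619844] 0.014458219285388686
0.4 ty 0.0 tz -0.0
0.35 ty -1.09 tz -0.43
0.3 ty -2.21 tz -0.81
0.25 ty -3.34 tz -1.12
0.2 ty -4.48 tz -1.39
0.15 ty -5.64 tz -1.59
0.1 ty -6.81 tz -1.74
0.05 ty -7.98 tz -1.83
0.0 ty -9.15 tz -1.86
```

apply_moves([
  [[0,-0.5,-0.2],[0,0,0],0],
  [[0,-1.1,-0.4],[0,0,0],0],
  [[0,-1.7,-0.6],[0,0,0],0],
  [[0,-2.2,-0.8],[0,0,0],0],
  [[0,-2.8,-1.0],[0,0,0],0],
  [[0,-3.3,-1.1],[0,0,0],0],
  [[0,-3.9,-1.3],[0,0,0],0],
  [[0,-4.5,-1.4],[0,0,0],0],
  [[0,-5.1,-1.5],[0,0,0],0],
  [[0,-5.6,-1.6],[0,0,0],0],
  [[0,-6.2,-1.7],[0,0,0],0],
  [[0,-6.8,-1.7],[0,0,0],0],
])

```text
t: 19.65
position: [0.5563, -0.0709, 0.3196]
eef_rot: [0.713, 0.701, 0.0, 0.001]
contact_force: [4.4, -3.0, 7.6]
width: 0.0149
```

```bash
python3 - <<'E'
from ck import *
s=ctrl.state();p=s["position"];print(p,s["contact_force"],s["width"])
S=img("side");crop(S,265,120,385,280,4,"pics/r.png")
E
```

```text
[ 0.55627999 -0.07085796  0.3195512 ] [ 4.37454533 -3.01906968  7.60689004] 0.014857078414916862
```

View pics/r.png

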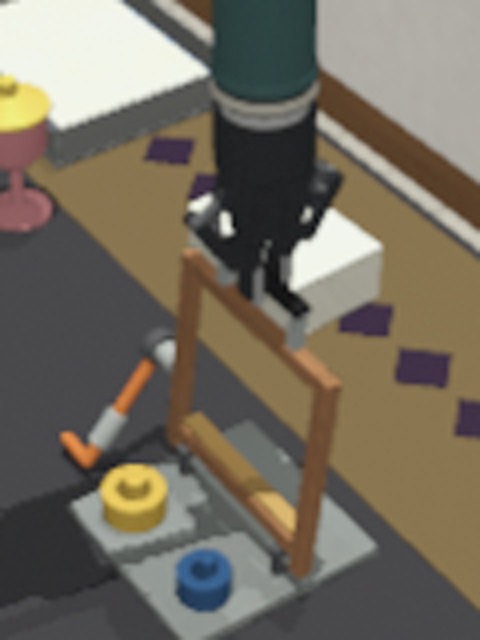

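The frame is about 0.1 rad from upright, and the handle is held (crop (270,280)). Finishing the pull.

apply_moves([
  [[0,-0.5,0],[0,0,0],0],
  [[0,-1.0,-0.1],[0,0,0],0],
  [[0,-1.5,-0.1],[0,0,0],0],
  [[0,-1.9,-0.1],[0,0,0],0],
  [[0,-2.2,-0.1],[0,0,0],0],
  [[0,-2.2,-0.1],[0,0,0],0],
  [[0,-2.2,-0.1],[0,0,0],0],
  [[0,-2.2,-0.1],[0,0,0],0],
  [[0,-2.2,-0.1],[0,0,0],0],
  [[0,-2.2,-0.1],[0,0,0],0],
  [[0,-2.2,-0.1],[0,0,0],0],
  [[0,-2.2,-0.1],[0,0,0],0],
])

```text
t: 20.7
position: [0.534, -0.0707, 0.3203]
eef_rot: [0.713, 0.701, -0.001, 0.001]
contact_force: [1.8, -4.0, 9.1]
width: 0.0148
```

```bash
python3 - <<'E'
from ck import *
s=ctrl.state();p=s["position"];print(p,s["contact_force"],s["width"],s["joint_velocities"].round(3))
S=img("side");T=img("top");crop(S,265,120,385,280,4,"pics/s.png")
print("lean",np.arcsin((p[0]-.531)/.235))
for d,n in((S,"S"),(T,"T")):
    for c,lo,hi,ct in(("y",(18,110,70),(36,255,255),(.4655,-.013)),("b",(98,110,40),(120,255,255),(.4645,-.1235))):
        P=cloud(d);m=cv2.inRange(d["hsv"],lo,hi)>0
        k=m&(np.hypot(P[...,0]-ct[0],P[...,1]-ct[1])<.04)&(abs(P[...,2]-.042)<.005)
        q=P[k];print(n,c,len(q),q.mean(0).round(4) if len(q) else "")
E
```

```text
[ 0.53402572 -0.07070985  0.32027624] [ 1.80367768 -4.03353469  9.07608322] 0.014806241859608233 [ 0.002 -0.001 -0.001 -0.001  0.001  0.001]
lean 0.012875772681443336
S y 115 [ 0.4609 -0.0168  0.0417]
S b 85 [ 0.4587 -0.1281  0.0421]
T y 0 
T b 0
```

View pics/s.png

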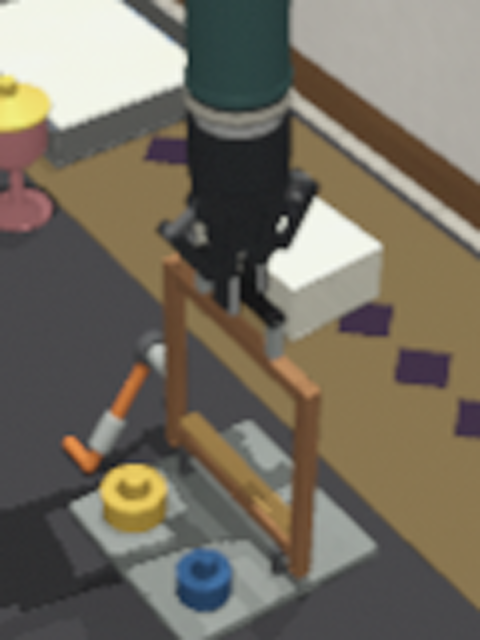

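```bash
python3 - <<'E'
from ck import *
S=img("side");P=cloud(S);h=S["hsv"]
m=(h[...,0]>5)&(h[...,0]<17)&(h[...,1]>90)&(P[...,0]>.5)&(P[...,0]<.57)&(abs(P[...,1]+.069)<.12)&(P[...,2]>.06)&(P[...,2]<.22)
q=P[m];A=np.c_[q[:,2],q[:,1],np.ones(len(q))];c=np.linalg.lstsq(A,q[:,0],rcond=None)[0];print(len(q),"lean",c[0],"yaw",c[1])
ctrl.finish_job()
E
```

```text
428 lean 0.016920775844273393 yaw 0.006625205840294357
the job is handed in; nothing more can be done
```

The programme stand is up and the job is handed in. The arm is still gripping the handle, and the drinks, snack box and clicker were not disturbed in any view I took. The run took about 21 s of the 72 s allowed.

- **Rings:** I set each ring down over the post of its own colour and let go. The last side picture shows both lying flat around their posts. Their tops are at z ≈ 0.042 m, as expected for a ring resting on the plate.
- **Leg:** I pushed the toe over centre from behind with the gripper shut, while the frame still leaned. It dropped to 2.75 rad by two-view measurement.
- **Frame:** I gripped the handle at 30 N and pulled it along its arc until upright. The measured lean is 0.013 rad from the arm's position and 0.017 rad from a plane fit to the frame. The limit is 0.08 rad. The arm was still, with about 10 N on the tool.

**Disagreements in the checks:**
- The two cameras differed by 2–4 mm on floor positions, so I used their averages and lined up each ring and post within the same picture.
- In the last picture, the side view placed the ring tops 4–7 mm off the estimated post axes. Part of that is this camera's 2–4 mm offset, and part is that the average leaned towards the visible near side. The holes allow only 4–5 mm of play.
- The arm blocked the top view at the end, so it could not confirm the rings' final positions.

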